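# Load the slide box into the scanner and start it at the membrane keypad

### The arm

A 6-joint arm with a two-finger parallel gripper is mounted at the origin on a cart in front of the work surface, level with it; the furniture and walls round the work are solid. World frame = base frame: x ahead of the robot, y to its left, z up, the work surface at z = 0. Lengths are in m, angles in rad, forces in N, time in s.
With the tool pointing down it reaches from about 0.375 to 0.9 m from the base axis. Payload 3.1 kg.
Tool frame: the origin (TCP) lies midway between the tips of the shut fingers; the grasp point (between the pads) lies 19 mm behind it (pinch_z is the distance from the TCP to the grasp point, in m); z points along the fingers, y is the line along which they close (so a half turn about z gives the same grasp; the last joint's range is limited). The gripper opens to 85 mm and grips with 20 to 120 N. Pads are 22 mm wide; open, the fingers measure 114 mm over their backs; the gripper's body (76 mm by 85 mm) begins 54 mm behind the grasp point. The pads swing forward as they close: fully open they stand 13 mm farther back than shut.
Start: joints at [-1.306, 0.527, 1.433, -0, 1.181, -0.178], TCP at [0.268, -0.564, 0.206] pointing down, gripper open.
Joint ranges: [-3.08, 3.08], [-0.75, 2.2], [0.22, 2.44], [-1.43, 4.57], [0, 2.65], [-2.85, 2.85]. Speed limits (rad/s): [2.79, 2.79, 3.14, 3.14, 3.14, 3.14].

### API

Orientations are given as a unit quaternion [x, y, z, w].
In Python, from station import sense, snapshot, camera_params, sign_off, pinch_z gives the robot as it stands. The module is installed in compiled form; this text tells all that it offers.
- The arm moves only by the shell command python3 -m handwheel 'ROWS' [FORCE]. ROWS is JSON, a list that holds one entry, the list of rows, each a list of 7 numbers: the turn, a rotation vector about the tool's x, y, z in degrees, then the shift along the tool's x, y, z in m, then the opening, from 0 (shut) to 1 (fully open). A call has 1 to 20 rows; each row shifts and turns the commanded pose from where the row before left it, along the tool's axes as they then stand; what a row does not reach is not made up. A row lasts 1/8 s, in which the tool goes at most 62.5 mm and 10.7 degrees, less where a joint would pass 70% of its speed; a pose out of reach is approached as far as the arm can. A call with a gripper value outside its range is refused whole. The fingers move at their own pace and stop on an object; FORCE is the grip in N (left out, the last holds). Time passes only in rows, so rows that do not move let the fingers close. It gives the time, the measured TCP pose, the force, the opening and the grip force at its end, in the units of the state.
- sense(): the state, without advancing time (a new reading comes with each control period).
- snapshot(name): name is "side" or "top"; returns the picture (400x640x3 uint8, red, green, blue); there is no depth.
- camera_params(name): a dict with "fx", "fy", "cx", "cy" (pixels), "k1" (the pictures are not rectified: a ray, as slopes to the right and down, at radius r is drawn at 1 + k1 r^2 times it, then the intrinsics apply), "world_to_cam" (4x4, takes a point from world to camera coordinates). Camera axes: x right, y down, z forward; pixel columns grow to the right and rows downward; lengths in m; the calibration is good to about 2 mm. A picture is of the moment at which its call begins. camera_params takes no time and is no camera call.
- sign_off(): hands the job in; it is judged then, once.
The state is a dict: "t": time; "q": joint angles; "qd": joint speeds; "tau": joint torques, N m; "tcp_pos": TCP position; "tool_rot": TCP orientation; "force": force on the tool from outside, world axes, zero at the start; "ft_torque": the same for the moment, N m; "finger_gap": opening from 0.0 (shut) to 1.0 (fully open); "gripper_force": force on a finger pad.
Only numpy, scipy, OpenCV 4.12 (cv2) and the standard library are available. Lean on these libraries where they do the work, as an engineer would, in place of code of your own. Each camera call takes 0.05 s, during which the arm holds its last target. There are 200 camera calls.

### The job

Push the blue slide box along the table into the scanner's bay, under its overhanging head, until it is fully home against the stop, and take the bench timer off the keypad and lay it face up on the table. Then press the green membrane key with the fingertips, firmly but not hard, and hold it for about half a second so that it registers. Never press the red or the yellow key, and leave the post holder, the roll of tape, the dial gauge and the mirror mount where they are.

Things in the scene. Friction and masses are not known exactly. Their poses are not given: they have to be found in the camera images.
- slide_box: Closed blue box of slides, 92 mm (x) x 88 mm (y) x 36 mm high, about 0.3 kg, loose on the table before the scanner; too wide to grip, so it is pushed. Origin: centre of its underside; its faces lie 44 mm before, 46 mm beyond and 44 mm to each side of it. Its x points away from the robot, within 30 degrees of the bay's x; the side with the small clasp (-x) stays the near side.
- scanner: White scanner fixed to the table; place and heading vary. Origin: on the table, as point bay_home; x points into the bay, y left. The overhanging head begins 4 mm beyond the origin, is 156 mm wide, underside 52 mm and top 106 mm above the table; the body ends 134 mm beyond the origin. The near half of the box stays uncovered at home.
- bay_home (a point): Point on the table where the box's origin lies when fully home (axes of the scanner). No bay floor: the box slides on the table between guide rails 96 mm apart, 16 mm high, 10 mm thick, that begin 60 mm before this point; flared lead-ins, as high, widen the mouth to about 137 mm at 117 mm before it. The end stop's face is 47 mm beyond it, 54 mm high.
- console: Low grey keypad console fixed to the table, 105 mm (x) x 165 mm (y) x 24 mm high, origin at the centre of its underside, z up; its place and heading vary. Three keys stand side by side along its y, 49 mm apart, 13 mm to the near side of the centre; which colour stands where varies.
- key_green: Green membrane key of the keypad, 40 x 36 mm, 4 mm proud of the console. Origin: centre of its underside, 24 mm above the table; its pressing face is 28 mm above the table. It gives only about 1 mm (6 N/mm, hard stop near 7 N). This is the start key: it registers when the fingertips press it with more than 6 N for 0.3 s; 40 N is too hard.
- key_red: Red membrane key of the keypad, 40 x 36 mm, 4 mm proud of the console. Origin: centre of its underside, 24 mm above the table; its pressing face is 28 mm above the table. It gives only about 1 mm (6 N/mm, hard stop near 7 N). Stop key: must not be pressed (more than 5 N counts).
- key_yellow: Yellow membrane key of the keypad, 40 x 36 mm, 4 mm proud of the console. Origin: centre of its underside, 24 mm above the table; its pressing face is 28 mm above the table. It gives only about 1 mm (6 N/mm, hard stop near 7 N). Menu key: must not be pressed (more than 5 N counts).
- timer: White bench timer, 56 mm (x) x 66 mm (y) x 16 mm high (the flat case 14 mm), about 70 g, loose, lying face up on the keypad's keys and covering some of them. Origin: centre of its underside; z points up out of its face. Can be gripped across its 56 mm width (its x).
- post_holder: Bystander: black post holder with a steel post, standing upright, base 38 mm (x) x 75 mm (y), 115 mm tall. Origin: centre of its underside. Loose; leave it.
- tape_roll: Bystander: black roll of tape lying flat, 59 mm across, 19 mm high. Origin: centre of its underside. Loose; leave it.
- dial_gauge: Bystander: dial gauge lying on its back, 103 mm (x) x 58 mm (y) x 20 mm high. Origin: centre of its underside. Loose; leave it.
- mirror_mount: Bystander: black square mirror mount standing on the table to the right of the slide box, 41 mm (x) x 48 mm (y) x 48 mm high. Origin: centre of its underside. Loose; leave it.
Not all that is in view belongs to the job. There is more than one size of the timer; the job needs the larger.

How it is judged:
By the outcome, as a careful person would: the job done as asked, in the order asked, and still so for the second after the job is handed in, with the robot touching nothing.
It also fails if it takes over 72 s, if anything falls off the work surface, if the arm or the gripper's body presses on something with over 40 N, if the wrist force passes 120 N, or if a joint passes its speed limit or range.

## Working session

There is one attempt and no reset: what is moved stays moved. The work goes in short steps, Python scripts to look and compute and a shell command to move; the robot and the scene stay as the last step left them, time stands still between calls to the robot, and variables do not carry over. Pictures are saved under pics/ and viewed, at most 12 in all, crops included, and the job is handed in when it is done.

```bash
mkdir -p pics; python3 - <<'E'
from station import *
import cv2
print(pinch_z); s=sense(); print(s['tcp_pos'],s['tool_rot'],s['t'])
for n in("side","top"):
    cv2.imwrite(f"pics/{n}0.png",snapshot(n)[:,:,::-1]); p=camera_params(n); print(n,{k:v for k,v in p.items()})
E
```

```text
0.0187
[ 0.26820529 -0.56368     0.20451642] [ 9.75484014e-01  2.20067583e-01 -2.22004068e-05 -1.09381526e-03] 0.0
side {'fx': 388.71378447289334, 'fy': 388.71378447289334, 'cx': 323.99958051825575, 'cy': 188.70186859086058, 'k1': -0.08031350106828404, 'world_to_cam': array([[ 0.59633131,  0.80231151, -0.02617655, -0.24278063],
       [ 0.35253327, -0.29104379, -0.88938957, -0.16993102],
       [-0.72118601,  0.52114274, -0.45640003,  1.36448493],
       [ 0.        ,  0.        ,  0.        ,  1.        ]])}
top {'fx': 368.7213263200212, 'fy': 368.7213263200212, 'cx': 321.6110690722494, 'cy': 202.47782108532095, 'k1': -0.05677244650586696, 'world_to_cam': array([[ 0.00469046, -0.99998182,  0.00378943, -0.11838741],
       [-0.99786347, -0.0049274 , -0.06514766,  0.54908415],
       [ 0.06516515, -0.00347576, -0.99786844,  0.85325573],
       [ 0.        ,  0.        ,  0.        ,  1.        ]])}
```

View pics/top0.png

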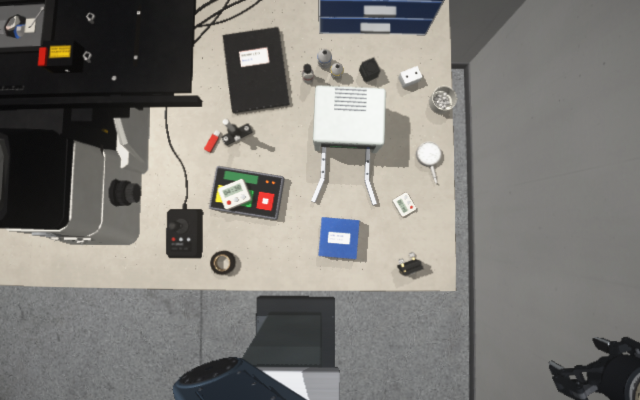

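View pics/side0.png

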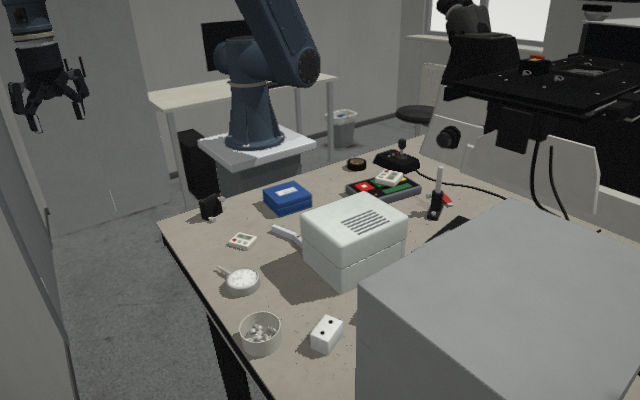

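The top view shows the blue box (339,239), the scanner (349,117) with its rails, the console (247,194) with a white timer on it (234,194), and a second timer on the table (404,205). The bystanders are the tape (223,262), post holder (235,133), gauge (429,155) and mount (410,263). 

Candidates for the timer are (234,194) and (404,205). I choose the one on the keypad and will check it in a close crop. The green patches are a bar at (240,176), probably the display, and the key, probably under the timer.

```bash
cat > h.py <<'E'
import numpy as np, cv2
from station import *
from scipy.spatial.transform import Rotation as R
def ray(n,pts,z):
    p=camera_params(n); K=np.array([[p['fx'],0,p['cx']],[0,p['fy'],p['cy']],[0,0,1.]])
    u=cv2.undistortPoints(np.array(pts,float).reshape(-1,1,2),K,np.array([p['k1'],0,0,0,0.])).reshape(-1,2)
    T=p['world_to_cam']; c=-T[:3,:3].T@T[:3,3]
    d=np.c_[u,np.ones(len(u))]@T[:3,:3]
    return c+d*((z-c[2])/d[:,2])[:,None]
def proj(n,P):
    p=camera_params(n); T=p['world_to_cam']; K=np.array([[p['fx'],0,p['cx']],[0,p['fy'],p['cy']],[0,0,1.]])
    return cv2.projectPoints(np.array(P,float).reshape(-1,3),cv2.Rodrigues(T[:3,:3])[0],T[:3,3],K,np.array([p['k1'],0,0,0,0.]))[0].reshape(-1,2)
def mask(im,lo,hi,roi):
    h=cv2.cvtColor(im,cv2.COLOR_RGB2HSV); m=cv2.inRange(h,np.array(lo),np.array(hi)); o=np.zeros_like(m)
    x0,y0,x1,y1=roi; o[y0:y1,x0:x1]=m[y0:y1,x0:x1]; return o
def rect(n,m,z):
    c=max(cv2.findContours(m,0,1)[0],key=cv2.contourArea).reshape(-1,2)
    w=ray(n,c,z)[:,:2]; r=cv2.minAreaRect((w*1000).astype(np.float32)); return r, cv2.boxPoints(r)
E
python3 - <<'E'
from h import *
im=snapshot("top"); cv2.imwrite("pics/c1.png",cv2.resize(im[100:280,200:440,::-1],None,fx=3.3,fy=3.3,interpolation=cv2.INTER_CUBIC))
np.save("top.npy",im)
for nm,lo,hi,roi,z in [("box",(100,120,60),(125,255,255),(300,200,380,275),.036),
  ("timer",(0,0,150),(180,70,255),(212,172,255,215),.042),
  ("small",(0,0,215),(180,70,255),(388,188,420,220),.014),
  ("scanner",(0,0,190),(180,60,255),(305,80,395,155),.106),("console",(0,0,0),(180,255,100),(205,160,290,225),.024),
  ("red",(0,150,120),(8,255,255),(250,185,280,215),.028),("yellow",(20,120,120),(35,255,255),(205,180,235,210),.028)]:
    m=mask(im,lo,hi,roi); r,b=rect("top",m,z); print(nm,np.round(r[0]),np.round(r[1]),round(r[2],1),np.round(b).tolist())
E
```

```text
box [ 467. -155.] [85. 88.] 85.4 [[420.0, -194.0], [508.0, -201.0], [515.0, -117.0], [427.0, -109.0]]
timer [568.  87.] [54. 64.] 22.8 [[530.0, 107.0], [555.0, 47.0], [605.0, 68.0], [580.0, 128.0]]
small [ 548. -312.] [47. 39.] 30.1 [[518.0, -307.0], [537.0, -341.0], [578.0, -317.0], [558.0, -284.0]]
scanner [ 731. -176.] [164. 196.] 0.7 [[648.0, -79.0], [650.0, -275.0], [814.0, -273.0], [811.0, -77.0]]
console [570.  60.] [161. 100.] 81.1 [[508.0, -12.0], [607.0, -27.0], [632.0, 132.0], [533.0, 147.0]]
red [553.  17.] [37. 40.] 81.3 [[530.0, 1.0], [569.0, -5.0], [575.0, 32.0], [536.0, 38.0]]
yellow [562. 128.] [26. 14.] 1.3 [[549.0, 134.0], [549.0, 120.0], [575.0, 121.0], [575.0, 135.0]]
```

View pics/c1.png

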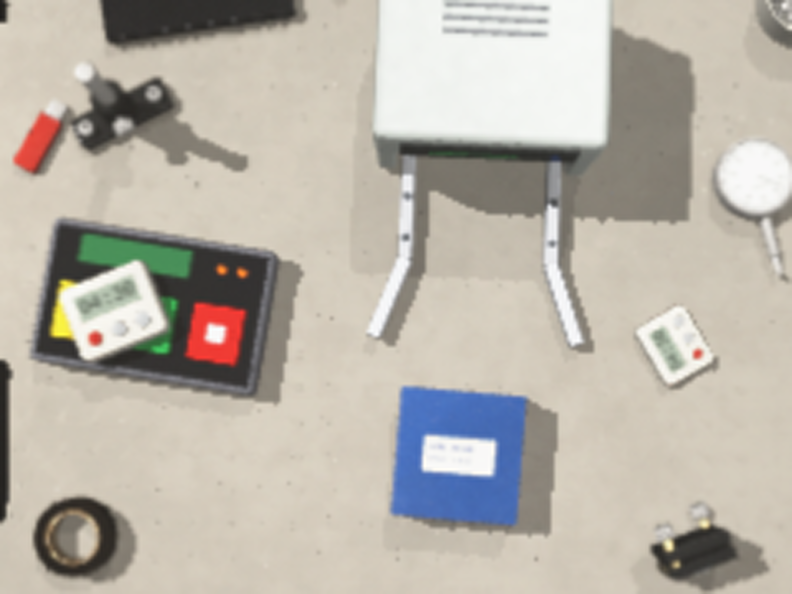

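The crop confirms the larger timer lies on the keypad, crop (115,310). It covers part of yellow (65,310) and of the green key (160,325), with red clear at (215,335). The long green bar (135,255) is the display, and the small timer (675,345) is the decoy.

```bash
python3 - <<'E'
from h import *
im=np.load("top.npy")
f=lambda p:[(200+a/3.3-.35,100+b/3.3-.35) for a,b in p]
w=ray("top",f([(408,165),(405,255),(553,165),(551,260),(375,335),(578,345)]),.016)*1000
print(np.round(w[:,:2],1).tolist())
print(np.round(ray("top",f([(377,135),(605,145)]),.106)*1000).tolist())
# rails by brightness per row
g=cv2.cvtColor(im,cv2.COLOR_RGB2HSV)
for v in range(148,182,3):
    row=im[v].astype(int).min(1); out=[]
    for a,b in((312,332),(358,376)):
        i=np.arange(a,b); wt=np.clip(row[a:b]-195,0,None); out.append((i*wt).sum()/max(wt.sum(),1))
    P=ray("top",[(out[0],v),(out[1],v)],.016)*1000; print(v,np.round(out,1),np.round(P[:,:2],1).tolist())
E
```

```text
[[676.6, -119.2], [610.8, -117.3], [677.2, -224.5], [607.7, -222.7], [552.8, -96.0], [546.3, -242.0]]
[[677.0, -98.0, 106.0], [672.0, -247.0, 106.0]]
148 [0. 0.] [[682.7, 691.6], [682.7, 691.6]]
151 [0. 0.] [[675.1, 690.9], [675.1, 690.9]]
154 [323.   0.] [[666.0, -118.5], [667.5, 690.3]]
157 [323.   0.] [[658.7, -118.6], [659.9, 689.7]]
160 [321.7   0. ] [[651.5, -115.4], [652.3, 689.1]]
163 [322.7 366.9] [[644.2, -117.8], [644.9, -223.5]]
166 [322.4 367. ] [[637.0, -117.3], [637.7, -223.7]]
169 [322.3 367. ] [[629.8, -117.0], [630.4, -223.6]]
172 [  0.  366.7] [[622.0, 686.8], [623.2, -222.9]]
175 [322.  366.5] [[615.4, -116.4], [616.0, -222.6]]
178 [321.4 366.4] [[608.2, -115.1], [608.8, -222.3]]
181 [320.6 366.9] [[601.0, -113.1], [601.6, -223.3]]
```

Measured values, consistent with the sizes given:

| Thing | Position (mm) | Yaw | Check |
|---|---|---|---|
| Bay home | (669, -172) | -1.9° | rails 106 mm centre to centre |
| Box origin | (466, -155) | -4.8° | 88 x 90 mm |
| Green key | (559, 64) | - | offset from red key |
| Timer | (568, 87) | - | 54 x 64 mm |

First I go behind the box, high, with the tool at yaw -5.5°.

```bash
python3 -m handwheel '[[[0,0,10.3,0,0,0,0.5],[0,0,10.3,0,0,0,0.5],[0,0,10.3,0,0,0,0.5],[0,0,0,0.011,-0.053,0,0.5],[0,0,0,0.011,-0.053,0,0.5],[0,0,0,0.011,-0.053,0,0.5],[0,0,0,0.011,-0.053,0,0.5],[0,0,0,0.011,-0.053,0,0.5],[0,0,0,0.011,-0.053,0,0.5],[0,0,0,0.011,-0.053,0,0.5],[0,0,0,0.011,-0.054,0,0.5],[0,0,0,0,0,0,0.5]]]' 30
cat >> h.py <<'E'
def st():
    s=sense(); r=R.from_quat(s['tool_rot']).as_matrix()
    print('t',round(s['t'],2),'tcp',np.round(s['tcp_pos']*1000,1) if hasattr(s['tcp_pos'],'shape') else s['tcp_pos'],'yaw',round(np.degrees(np.arctan2(r[1,0],r[0,0])),2),'z',np.round(r[:,2],3),'F',np.round(s['force'],1),'gap',s['finger_gap'])
def rel(P):
    s=sense(); r=R.from_quat(s['tool_rot']).as_matrix(); return np.round(r.T@(np.array(P)-s['tcp_pos'])*1000,1)
E
python3 -c "
from h import *
st(); print(rel([.396,-.149,.014]))"
```

```text
t: 1.65
tcp_pos: [0.3961, -0.1459, 0.2053]
tool_rot: [0.999, -0.045, -0.001, -0.001]
force: [0.0, -0.2, 0.3]
finger_gap: 0.505
gripper_force: 0.0
t 1.65 tcp [ 396.1 -145.9  205.3] yaw -5.12 z [-0.001  0.002 -1.   ] F [ 0.  -0.2  0.3] gap 0.5045500310043248
[  0.4   3.4 191.3]
```

```bash
python3 -m handwheel '[[[0,0,0,0,0.003,0.055,0.5],[0,0,0,0,0,0.055,0.5],[0,0,0,0,0,0.05,0.5],[0,0,0,0,0,0.031,0.5],[0,0,0,0,0,0,0.5],[0,0,0,0.01,0,0,0.5],[0,0,0,0.01,0,0,0.5],[0,0,0,0.012,0,0,0.5],[0,0,0,0.012,0.001,0,0.5],[0,0,0,0.012,0,0,0.5],[0,0,0,0.012,0.001,0,0.5],[0,0,0,0.012,0,0,0.5],[0,0,0,0.01,0,0,0.5],[0,0,0,0,0,0,0.5]]]'
python3 - <<'E'
from h import *
st(); im=snapshot("top")
a=im[100:280,220:440,::-1]; s=snapshot("side")[130:290,190:430,::-1]
a=cv2.resize(a,None,fx=1.8,fy=1.8); s=cv2.resize(s,(396,264)); 
cv2.imwrite("pics/p1.png",np.hstack([a,cv2.copyMakeBorder(s,0,a.shape[0]-264,0,0,0)]))
r,b=rect("top",mask(im,(100,120,60),(125,255,255),(300,150,390,275)),.036); print(r,np.round(b).tolist())
E
```

```text
t: 3.4
tcp_pos: [0.4866, -0.1636, 0.0145]
tool_rot: [0.999, -0.048, 0.0, 0.0]
force: [-0.3, 0.4, 0.8]
finger_gap: 0.502
gripper_force: 0.0
t 3.4 tcp [ 486.6 -163.6   14.5] yaw -5.45 z [ 0.001 -0.    -1.   ] F [-0.3  0.4  0.8] gap 0.5018951013475574
((439.1383056640625, -142.20489501953125), (72.0129165649414, 10.46662425994873), 61.28507995605469) [[417.0, -171.0], [426.0, -176.0], [461.0, -113.0], [452.0, -108.0]]
```

View pics/p1.png

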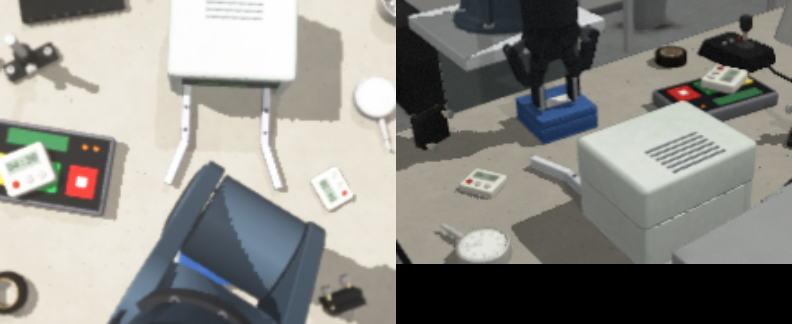

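The side part seems to show the box still near (288,198), yet the TCP reads x=487. I'll check this before moving.

```bash
python3 - <<'E'
from h import *
st(); im=snapshot("side"); s=sense()
print('tcp px',proj("side",s['tcp_pos']))
for o in ((.466,-.155,-4.8),(.55,-.163,-5.5)):
    c,sn=np.cos(np.radians(o[2])),np.sin(np.radians(o[2]))
    print(np.round(proj("side",[(o[0]+c*a-sn*b,o[1]+sn*a+c*b,.036) for a,b in((-44,-44),(-44,44),(46,44),(46,-44)) for a,b in[(a/1000,b/1000)]])).tolist())
m=mask(im,(100,120,60),(125,255,255),(230,150,350,250)); ys,xs=np.nonzero(m); print(xs.min(),xs.max(),ys.min(),ys.max())
cv2.imwrite("pics/p2.png",cv2.resize(im[140:240,230:360,::-1],None,fx=5,fy=5,interpolation=cv2.INTER_CUBIC))
E
```

```text
t 3.5 tcp [ 485.1 -163.    14.3] yaw -5.47 z [-0.001  0.001 -1.   ] F [-0.2  0.2 -0.3] gap 0.5005568878241629
tcp px [[288.36650933 203.70879875]]
[[262.0, 190.0], [294.0, 181.0], [312.0, 194.0], [278.0, 205.0]]
[[277.0, 204.0], [311.0, 194.0], [331.0, 210.0], [295.0, 221.0]]
263 311 182 216
```

View pics/p2.png

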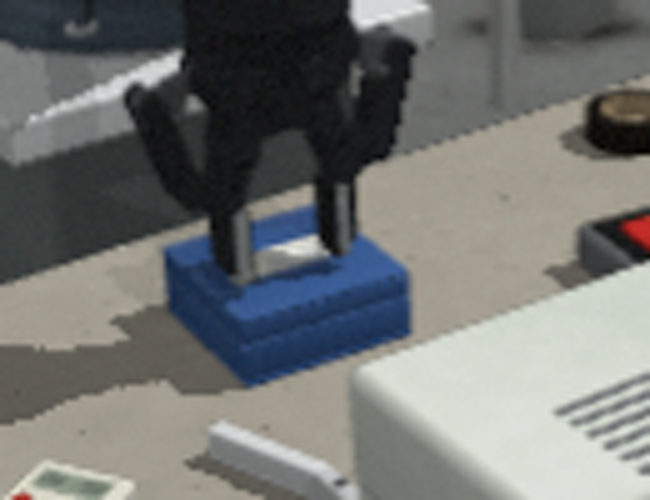

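The fingers are drawn over the box's top and the box has not moved, so the tips stand higher than the TCP reading implies. I'll raise, shut the fingers and compare tip pixels with the projected TCP.

```bash
python3 -m handwheel '[[[0,0,0,0,0,-0.03,0.5],[0,0,0,0,0,-0.03,0.2],[0,0,0,0,0,0,0],[0,0,0,0,0,0,0],[0,0,0,0,0,0,0]]]'
python3 - <<'E'
from h import *
st(); im=snapshot("side"); s=sense(); p=proj("side",s['tcp_pos'])
print('tcp px',p)
m=mask(im,(100,120,60),(125,255,255),(230,150,350,250)); ys,xs=np.nonzero(m); print(xs.min(),xs.max(),ys.min(),ys.max())
c=cv2.resize(im[140:240,230:360,::-1],None,fx=5,fy=5,interpolation=cv2.INTER_CUBIC)
cv2.circle(c,tuple(int(v) for v in ((p[0]-(230,140))*5+2)),4,(0,0,255),1)
cv2.imwrite("pics/p3.png",c)
E
```

```text
t: 4.18
tcp_pos: [0.4847, -0.1628, 0.0735]
tool_rot: [0.999, -0.048, -0.001, -0.001]
force: [0.5, 0.7, 0.2]
finger_gap: -0.0
gripper_force: 0.0
t 4.17 tcp [ 484.7 -162.8   73.5] yaw -5.48 z [-0.002  0.001 -1.   ] F [0.5 0.7 0.2] gap -0.0004862161353413665
tcp px [[286.61496077 181.33835637]]
263 311 181 216
```

View pics/p3.png

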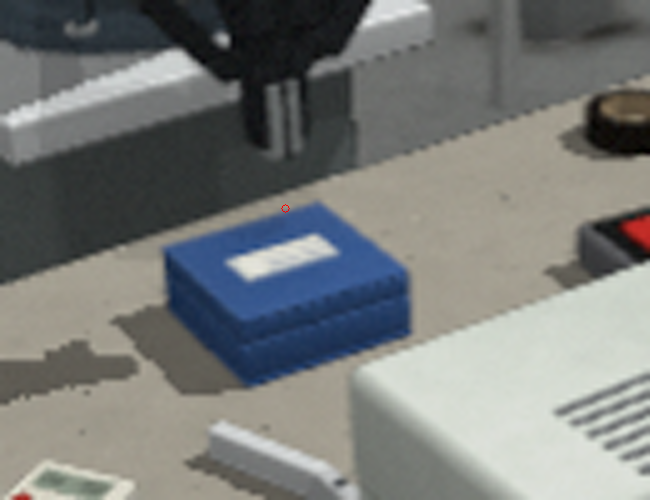

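Shut tips are at crop (285,158), while the projected TCP is at (285,208). The tips sit about 10 px higher than the reading implies, roughly 29 mm. I'll check this with both start pictures.

```bash
python3 - <<'E'
from h import *
r=R.from_quat([.975484,.2200676,0,-.00109]).as_matrix(); c=np.array([.2682,-.5637,.2045])
for dz in(0,.013,.042):
    P=[c+r@[0,y,-dz] for y in(-.0425,0,.0425)]
    for n in("side","top"): print(dz,n,np.round(proj(n,P),1).tolist())
# current: shut tip position in side view ray at x,y of tcp
s=sense()
p=camera_params("side"); px=(230+285/5,140+157/5)
for z in(.0735,.085,.095,.1,.105): print(z,np.round(ray("side",[px],z)*1000,1))
a=cv2.imread("pics/side0.png")[70:150,0:100]; b=cv2.imread("pics/top0.png")[320:400,540:640]
cv2.imwrite("pics/s0.png",np.hstack([cv2.resize(x,(400,320),interpolation=cv2.INTER_CUBIC) for x in(a,b)]))
E
```

```text
0 side [[84.8, 137.7], [66.6, 144.3], [47.1, 151.4]]
0 top [[540.3, 357.0], [559.7, 346.7], [578.8, 336.4]]
0.013 side [[83.1, 132.1], [64.7, 138.5], [45.0, 145.4]]
0.013 top [[544.4, 359.4], [564.1, 348.9], [583.5, 338.3]]
0.042 side [[79.3, 119.2], [60.4, 125.2], [40.3, 131.7]]
0.042 top [[554.1, 365.1], [574.6, 354.0], [594.7, 343.0]]
0.0735 [[ 438.2 -133.    73.5]]
0.085 [[ 460.2 -145.7   85. ]]
0.095 [[ 479.4 -156.7   95. ]]
0.1 [[ 488.9 -162.2  100. ]]
0.105 [[ 498.5 -167.8  105. ]]
```

View pics/s0.png

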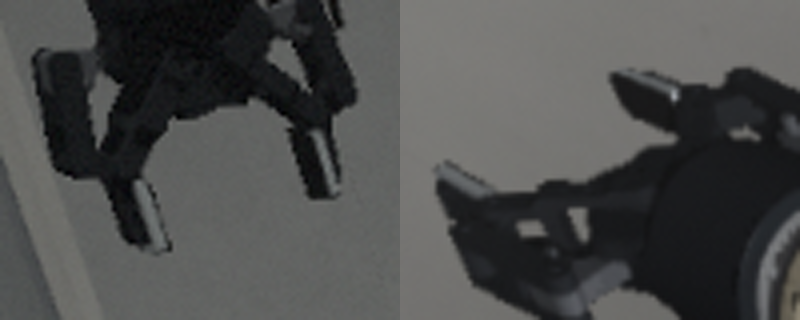

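The start pictures agree: open tips appear at side (40,132) and (83,119), which matches 42 mm behind the TCP rather than 13 mm. So the true tip height is about the reading plus 26 mm, with x and y fine. I'll back off behind the box and find the table by a light touch.

```bash
python3 -m handwheel '[[[0,0,0,-0.046,0,0,0],[0,0,0,-0.046,0,0,0],[0,0,0,0,0,0.045,0],[0,0,0,0,0,0.04,0],[0,0,0,0,0,0,0],[0,0,0,0,0,0,0]]]'
python3 -m handwheel '[[[0,0,0,0,0,0.003,0],[0,0,0,0,0,0,0]]]'; python3 -m handwheel '[[[0,0,0,0,0,0.002,0],[0,0,0,0,0,0,0]]]'
```

```text
t: 4.97
tcp_pos: [0.3941, -0.1545, -0.0102]
tool_rot: [0.999, -0.048, -0.0, -0.0]
force: [0.5, -0.2, 0.5]
finger_gap: 0.001
gripper_force: 0.0
t: 5.22
tcp_pos: [0.3947, -0.1549, -0.0125]
tool_rot: [0.999, -0.048, 0.001, 0.001]
force: [0.0, 0.2, 0.7]
finger_gap: 0.0
gripper_force: 0.0
t: 5.48
tcp_pos: [0.3942, -0.1546, -0.0152]
tool_rot: [0.999, -0.048, 0.0, 0.0]
force: [-0.0, 0.6, -0.2]
finger_gap: -0.002
gripper_force: 0.0
```

```bash
for i in 1 2 3; do :; done; python3 -m handwheel '[[[0,0,0,0,0,0.002,0],[0,0,0,0,0,0.002,0],[0,0,0,0,0,0,0]]]'; python3 -m handwheel '[[[0,0,0,0,0,0.002,0],[0,0,0,0,0,0,0]]]'
```

```text
t: 5.85
tcp_pos: [0.3939, -0.1545, -0.0197]
tool_rot: [0.999, -0.048, -0.0, -0.0]
force: [0.8, 0.6, -0.1]
finger_gap: -0.001
gripper_force: 0.0
t: 6.1
tcp_pos: [0.394, -0.1545, -0.0216]
tool_rot: [0.999, -0.048, -0.0, -0.0]
force: [-1.1, -1.0, -0.1]
finger_gap: -0.003
gripper_force: 0.0
```

```bash
python3 -m handwheel '[[[0,0,0,0,0,0.002,0],[0,0,0,0,0,0,0]]]'
```

```text
t: 6.35
tcp_pos: [0.394, -0.1545, -0.0236]
tool_rot: [0.999, -0.048, -0.0, -0.0]
force: [-0.2, -0.9, -0.1]
finger_gap: 0.003
gripper_force: 0.0
```

```bash
python3 -m handwheel '[[[0,0,0,0,0,0.002,0],[0,0,0,0,0,0,0]]]'
```

```text
t: 6.6
tcp_pos: [0.394, -0.1545, -0.0256]
tool_rot: [0.999, -0.048, -0.0, -0.0]
force: [-0.1, 0.1, -0.0]
finger_gap: 0.003
gripper_force: 0.0
```

```bash
python3 -m handwheel '[[[0,0,0,0,0,0.002,0],[0,0,0,0,0,0,0]]]'
```

```text
t: 6.85
tcp_pos: [0.3941, -0.1545, -0.0258]
tool_rot: [0.999, -0.048, 0.001, 0.0]
force: [-1.6, 0.5, 20.7]
finger_gap: 0.001
gripper_force: 10.1
```

Table contact is at a reported z of -25.7 mm, so true tip height is the reading plus 25.7 mm. The arm gives about 11 N/mm. Now I push with half-open fingers, tips about 18 mm up.

```bash
python3 -m handwheel '[[[0,0,0,0,0,-0.014,0.5],[0,0,0,0,0,0,0.5],[0,0,0,0,0,0,0.5],[0,0,0,0.012,0,0,0.5],[0,0,0,0.012,0,0,0.5],[0,0,0,0.012,0,0,0.5],[0,0,0,0.012,0,0,0.5],[0,0,0,0.012,0,0,0.5],[0,0,0,0.012,0,0,0.5],[0,0,0,0.012,0,0,0.5],[0,0,0,0.012,0,0,0.5],[0,0,0,0.012,0,0,0.5],[0,0,0,0,0,0,0.5]]]'
python3 - <<'E'
from h import *
im=snapshot("side"); m=mask(im,(100,120,60),(125,255,255),(230,150,400,260))
c=max(cv2.findContours(m,0,1)[0],key=cv2.contourArea); print(cv2.approxPolyDP(cv2.convexHull(c),2.5,True).reshape(-1,2).tolist())
def box(o):
    c,s=np.cos(np.radians(o[2])),np.sin(np.radians(o[2])); return np.round(proj("side",[(o[0]+c*a-s*b,o[1]+s*a+c*b,.036) for a,b in((-.044,-.044),(-.044,.044),(.046,.044),(.046,-.044))])).tolist()
print(box((.56,-.165,-5.5)))
cv2.imwrite("pics/p4.png",cv2.resize(im[140:270,230:390,::-1],None,fx=4,fy=4,interpolation=cv2.INTER_CUBIC))
E
```

```text
t: 8.48
tcp_pos: [0.5036, -0.1656, -0.0133]
tool_rot: [0.999, -0.048, 0.001, 0.001]
force: [-0.6, 0.8, 0.1]
finger_gap: 0.497
gripper_force: 0.0
[[312, 196], [322, 204], [300, 235], [281, 219], [278, 205]]
[[278.0, 206.0], [312.0, 195.0], [333.0, 212.0], [297.0, 224.0]]
```

View pics/p4.png

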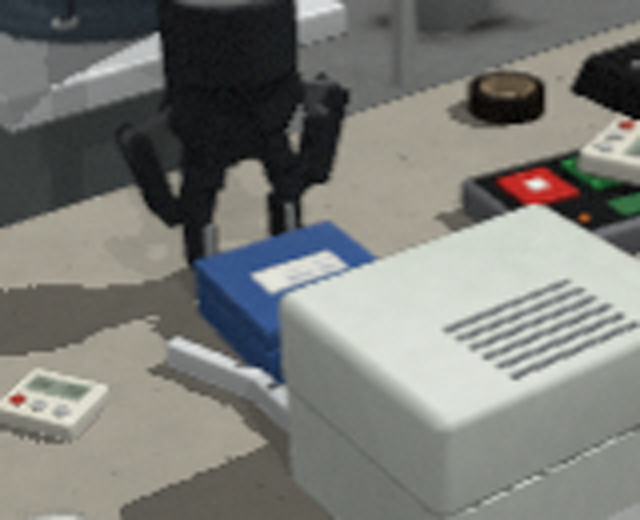

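The picture shows the box at the mouth between the lead-ins, with its top corners at (278,205) and (312,196). That matches the prediction for (560,-165). I turn to the bay's heading and push in.

```bash
python3 -m handwheel '[[[0,0,-3.6,0,0,0,0.5],[0,0,0,0.01,0,0,0.5],[0,0,0,0.01,0,0,0.5],[0,0,0,0.01,0,0,0.5],[0,0,0,0.01,0,0,0.5],[0,0,0,0.01,0,0,0.5],[0,0,0,0.01,0,0,0.5],[0,0,0,0.01,0,0,0.5],[0,0,0,0.01,0,0,0.5],[0,0,0,0.01,0,0,0.5],[0,0,0,0.01,0,0,0.5],[0,0,0,0,0,0,0.5]]]'
```

```text
t: 10.02
tcp_pos: [0.6036, -0.1682, -0.0133]
tool_rot: [1.0, -0.016, 0.002, 0.0]
force: [-0.2, -0.4, 0.1]
finger_gap: 0.499
gripper_force: 0.0
```

```bash
python3 -m handwheel '[[[0,0,0,0.003,0,0,0.5],[0,0,0,0.003,0,0,0.5],[0,0,0,0,0,0,0.5]]]'
```

```text
t: 10.4
tcp_pos: [0.6076, -0.1681, -0.0135]
tool_rot: [1.0, -0.016, 0.0, -0.0]
force: [-1.5, 0.8, 0.7]
finger_gap: 0.503
gripper_force: 0.6
```

```bash
python3 -m handwheel '[[[0,0,0,0.002,0,0,0.5],[0,0,0,0.002,0,0,0.5],[0,0,0,0,0,0,0.5]]]'
```

```text
t: 10.78
tcp_pos: [0.612, -0.1684, -0.0135]
tool_rot: [1.0, -0.016, 0.0, 0.0]
force: [-1.0, -0.2, -0.6]
finger_gap: 0.497
gripper_force: 0.4
```

```bash
python3 -m handwheel '[[[0,0,0,0.002,0,0,0.5],[0,0,0,0,0,0,0.5]]]'
```

```text
t: 11.02
tcp_pos: [0.6128, -0.1683, -0.0136]
tool_rot: [1.0, -0.016, -0.001, -0.0]
force: [-3.6, 0.2, 1.6]
finger_gap: 0.5
gripper_force: 1.7
```

```bash
python3 -m handwheel '[[[0,0,0,0.002,0,0,0.5],[0,0,0,0,0,0,0.5]]]'; python3 - <<'E'
from h import *
im=snapshot("side"); cv2.imwrite("pics/p5.png",cv2.resize(im[140:270,230:390,::-1],None,fx=4,fy=4,interpolation=cv2.INTER_CUBIC))
E
```

```text
t: 11.28
tcp_pos: [0.6128, -0.1681, -0.0135]
tool_rot: [1.0, -0.016, -0.003, -0.001]
force: [-7.1, -1.1, 5.0]
finger_gap: 0.499
gripper_force: 3.8
```

Force rises with no travel at x=612.8 (predicted about 614), so the box is against the stop. I press once more lightly, back off, rise and go over the timer. That needs tool yaw 112.8°, so the fingers close along the timer's x.

```bash
python3 -m handwheel '[[[0,0,0,0.002,0,0,0.5],[0,0,0,0,0,0,0.5],[0,0,0,-0.012,0,0,0.5],[0,0,0,0,0,-0.05,0.5],[0,0,0,0,0,-0.05,0.5],[0,0,0,0,0,-0.05,0.5],[0,0,0,-0.009,-0.051,0,1],[0,0,0,-0.009,-0.051,0,1],[0,0,0,-0.009,-0.051,0,1],[0,0,0,-0.009,-0.051,0,1],[0,0,0,-0.009,-0.051,0,1],[0,0,-10.4,0,0,0,1],[0,0,-10.4,0,0,0,1],[0,0,-10.4,0,0,0,1],[0,0,-10.4,0,0,0,1],[0,0,-10.4,0,0,0,1],[0,0,-10.4,0,0,0,1],[0,0,-10.4,0,0,0,1],[0,0,-10.4,0,0,0,1],[0,0,-10.4,0,0,0,1]]]'
python3 -m handwheel '[[[0,0,-10.5,0,0,0,1],[0,0,-10.5,0,0,0,1],[0,0,0,0,0,0,1]]]'
python3 - <<'E'
from h import *
st(); print(rel([.568,.087,.002]))
im=snapshot("top"); m=mask(im,(100,120,60),(125,255,255),(300,150,390,275))
r,b=rect("top",m,.036); print(r,np.round(b).tolist())
S=snapshot("side"); m=mask(S,(0,0,150),(180,60,255),(355,160,420,195)); c=max(cv2.findContours(m,0,1)[0],key=cv2.contourArea); w=cv2.minAreaRect(c); print(w, np.round(ray("side",[w[0]],.043)*1000))
cv2.imwrite("pics/p6.png",np.vstack([cv2.resize(im[80:240,190:390,::-1],None,fx=3,fy=3)[:300],cv2.resize(S[140:240,230:430,::-1],None,fx=3,fy=3)]))
E
```

```text
t: 13.82
tcp_pos: [0.5701, 0.0883, 0.1368]
tool_rot: [0.694, 0.72, 0.001, 0.001]
force: [0.5, -0.6, -0.4]
finger_gap: 0.999
gripper_force: 0.0
t: 14.2
tcp_pos: [0.5698, 0.0883, 0.1367]
tool_rot: [0.555, 0.832, 0.001, 0.001]
force: [0.2, 0.1, 0.3]
finger_gap: 0.997
gripper_force: 0.0
t 14.2 tcp [569.8  88.3 136.7] yaw 112.61 z [ 0.003  0.    -1.   ] F [0.2 0.1 0.3] gap 0.996636974194607
[ -0.4  -2.5 134.7]
((643.3212890625, -167.49107360839844), (85.18527221679688, 39.807308197021484), 88.11581420898438) [[622.0, -209.0], [662.0, -211.0], [665.0, -126.0], [625.0, -124.0]]
((378.510009765625, 174.80050659179688), (47.141109466552734, 14.731596946716309), 2.862405300140381) [[548.  70.  43.]]
```

View pics/p6.png

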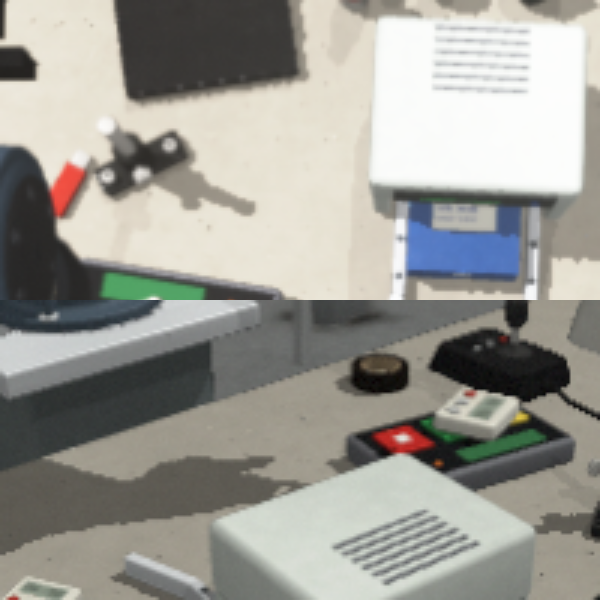

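The box lies square in the bay, half covered, near face at about x=623 mm (expected 625). The timer is untouched on the keys under the hand. I go down and grip.

```bash
python3 -m handwheel '[[[0,0,0,0,-0.002,0.05,1],[0,0,0,0,0,0.05,1],[0,0,0,0,0,0.035,1],[0,0,0,0,0,0,1]]]' && python3 -m handwheel '[[[0,0,0,0,0,0,0.5],[0,0,0,0,0,0,0.4],[0,0,0,0,0,0,0.4],[0,0,0,0,0,0,0.4],[0,0,0,0,0,0,0.4]]]' 25
```

```text
t: 14.8
tcp_pos: [0.5649, 0.0874, -0.0009]
tool_rot: [0.555, 0.832, -0.001, -0.002]
force: [0.3, -0.2, 0.5]
finger_gap: 0.999
gripper_force: 0.0
t: 15.42
tcp_pos: [0.5687, 0.0873, 0.0031]
tool_rot: [0.554, 0.832, 0.001, 0.002]
force: [0.2, 0.1, 6.9]
finger_gap: 0.644
gripper_force: 31.7
```

The timer is gripped (gap 0.644, about 55 mm), but there is a slight upward force, so I lift straight away. The set-down spot is next, and it must be clear.

```bash
python3 -m handwheel '[[[0,0,0,0,0,-0.02,0.4],[0,0,0,0,0,-0.06,0.4],[0,0,0,0,0,-0.06,0.4],[0,0,0,0,0,0,0.4]]]'
python3 - <<'E'
from h import *
st()
for n,p in (("tape",(223,262)),("joystick",(185,233)),("post",(237,133)),("red stick",(211,142)),("console near R",(280,220)),("console near L",(212,208)),("edge",(250,289))): print(n,np.round(ray("top",[p],.0)*1000).tolist())
im=snapshot("top"); g=mask(im,(50,80,60),(90,255,255),(205,165,290,225))
for c in cv2.findContours(g,0,1)[0]:
    if cv2.contourArea(c)>15:
        r=cv2.minAreaRect((ray("top",c.reshape(-1,2),.028)[:,:2]*1000).astype(np.float32)); print(np.round(r[0]),np.round(r[1]),r[2])
print(np.round(proj("top",[[.47,.0,.01],[.47,.06,.01]])))
E
```

```text
t: 15.92
tcp_pos: [0.5707, 0.0873, 0.1466]
tool_rot: [0.554, 0.833, 0.003, 0.005]
force: [0.3, 0.6, -1.0]
finger_gap: 0.643
gripper_force: 31.0
t 15.93 tcp [570.7  87.3 146.6] yaw 112.74 z [ 0.011 -0.    -1.   ] F [ 0.3  0.6 -1. ] gap 0.6432213001452419
tape [[407.0, 120.0, 0.0]]
joystick [[475.0, 214.0, 0.0]]
post [[721.0, 93.0, 0.0]]
red stick [[698.0, 156.0, 0.0]]
console near R [[508.0, -16.0, 0.0]]
console near L [[536.0, 149.0, 0.0]]
edge [[343.0, 54.0, 0.0]]
[560.  66.] [39. 42.] 80.87975311279297
[607.  67.] [65. 21.] 80.71831512451172
[[273. 236.]
 [247. 236.]]
```

```bash
python3 -m handwheel '[[[0,0,0,-0.0076,-0.038,0,0.4],[0,0,0,-0.0076,-0.038,0,0.4],[0,0,0,-0.0076,-0.038,0,0.4],[0,0,0,-0.0076,-0.038,0,0.4],[0,0,0,0,0,0.05,0.4],[0,0,0,0,0,0.05,0.4],[0,0,0,0,0,0.04,0.4],[0,0,0,0,0,0,0.4],[0,0,0,0,0,0,0.4]]]'; python3 -c "
from h import *
st()"
```

```text
t: 17.1
tcp_pos: [0.438, 0.0007, 0.0016]
tool_rot: [0.554, 0.833, -0.0, -0.001]
force: [0.0, -0.4, -0.5]
finger_gap: 0.646
gripper_force: 30.9
t 17.1 tcp [438.    0.7   1.6] yaw 112.73 z [-0.001  0.    -1.   ] F [ 0.  -0.4 -0.5] gap 0.646036857677954
```

```bash
python3 -m handwheel '[[[0,0,0,0,0,0.012,0.4],[0,0,0,0,0,0.01,0.4],[0,0,0,0,0,0.003,0.4],[0,0,0,0,0,0,0.4]]]'; python3 -m handwheel '[[[0,0,0,0,0,0.002,0.4],[0,0,0,0,0,0,0.4]]]'
```

```text
t: 17.6
tcp_pos: [0.4385, 0.0006, -0.0236]
tool_rot: [0.554, 0.833, -0.0, -0.0]
force: [-0.6, -0.1, -1.0]
finger_gap: 0.647
gripper_force: 30.9
t: 17.85
tcp_pos: [0.4387, 0.0005, -0.0243]
tool_rot: [0.554, 0.833, 0.0, 0.001]
force: [-0.6, -0.9, 10.4]
finger_gap: 0.647
gripper_force: 32.1
```

Touchdown at 10 N. I release, rise, shut the fingers and go over the green key, measured at (560,66).

```bash
python3 -m handwheel '[[[0,0,0,0,0,-0.001,0.4],[0,0,0,0,0,0,0.9],[0,0,0,0,0,0,1],[0,0,0,0,0,0,1],[0,0,0,0,0,-0.04,1],[0,0,0,0,0,-0.05,1],[0,0,0,0,0,-0.03,0],[0,0,0,0.0045,0.046,0,0],[0,0,0,0.0045,0.046,0,0],[0,0,0,0.0045,0.046,0,0],[0,0,0,0,0,0,0],[0,0,0,0,0,0,0]]]'
python3 - <<'E'
from h import *
st(); print(rel([.560,.066,.008])); im=snapshot("top"); S=snapshot("side")
m=mask(S,(0,0,165),(180,60,255),(290,160,365,215)); 
m2=mask(im,(0,0,190),(180,60,255),(245,220,300,275)); r,b=rect("top",m2,.014); print(r)
cv2.imwrite("pics/p7.png",np.vstack([cv2.resize(im[150:290,190:390,::-1],None,fx=3,fy=3)[:300],cv2.resize(S[130:230,270:470,::-1],None,fx=3,fy=3)]))
E
```

```text
t: 19.35
tcp_pos: [0.5589, 0.0664, 0.0948]
tool_rot: [0.554, 0.833, -0.001, -0.001]
force: [-0.3, -0.0, -0.5]
finger_gap: -0.001
gripper_force: 0.0
t 19.35 tcp [558.9  66.4  94.8] yaw 112.76 z [-0.003  0.    -1.   ] F [-0.3 -0.  -0.5] gap -0.0005018169032160379
[-0.9  1.1 86.8]
((444.3107604980469, 1.1525535583496094), (127.06343841552734, 128.230224609375), 0.41172996163368225)
```

View pics/p7.png

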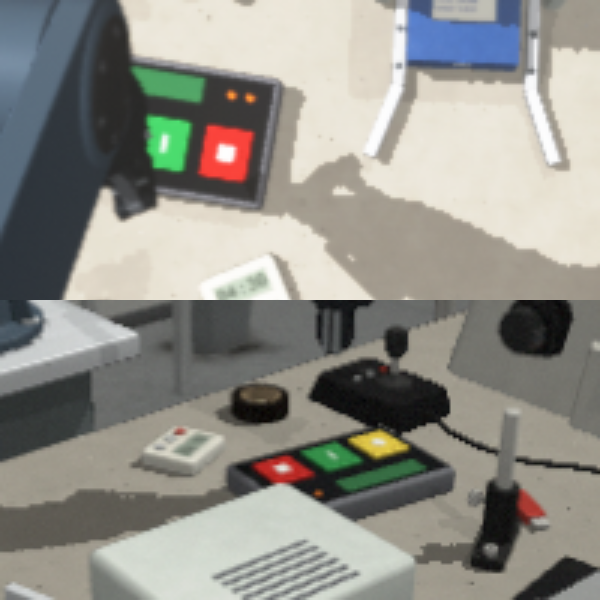

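The timer lies face up on the table at side crop (183,450). The keys are clear, with green at side crop (332,455), and the shut fingers are above it. I go down to about 6 mm over the key, then press.

```bash
python3 -m handwheel '[[[0,0,0,0,0,0.045,0],[0,0,0,0,0,0.035,0],[0,0,0,0,0,0.007,0],[0,0,0,0,0,0,0],[0,0,0,0,0,0,0]]]'
```

```text
t: 20.08
tcp_pos: [0.5616, 0.0661, 0.0099]
tool_rot: [0.554, 0.833, 0.001, 0.001]
force: [1.3, 0.2, -0.3]
finger_gap: -0.001
gripper_force: 0.0
```

```bash
python3 -m handwheel '[[[0,0,0,0,0,0.003,0],[0,0,0,0,0,0.003,0],[0,0,0,0,0,0,0]]]'
```

```text
t: 20.45
tcp_pos: [0.5605, 0.0664, 0.0025]
tool_rot: [0.554, 0.833, -0.0, -0.0]
force: [0.3, -0.3, -0.3]
finger_gap: -0.002
gripper_force: 0.0
```

```bash
python3 -m handwheel '[[[0,0,0,0,0,0.0015,0],[0,0,0,0,0,0.0015,0],[0,0,0,0,0,0,0]]]'
```

```text
t: 20.82
tcp_pos: [0.5607, 0.0664, 0.001]
tool_rot: [0.554, 0.833, 0.0, 0.0]
force: [-2.4, -0.1, 11.9]
finger_gap: -0.002
gripper_force: 5.5
```

Pressing with 12 N. I hold for half a second and then lift away.

```bash
python3 -m handwheel '[[[0,0,0,0,0,0.0003,0],[0,0,0,0,0,0,0],[0,0,0,0,0,0,0],[0,0,0,0,0,0,0]]]'; python3 -m handwheel '[[[0,0,0,0,0,-0.01,0],[0,0,0,0,0,-0.04,0],[0,0,0,0,0,-0.05,0],[0,0,0,0,0,-0.05,0],[0,0,0,0,0,0,0],[0,0,0,0,0,0,0]]]'
python3 - <<'E'
from h import *
st(); im=snapshot("top"); r,b=rect("top",mask(im,(100,120,60),(125,255,255),(300,150,390,275)),.036); print(r,np.round(b).tolist())
o=cv2.imread("pics/top0.png")[:,:,::-1]; d=cv2.absdiff(o,im).max(2)
for n,(x0,y0,x1,y1) in dict(gauge=(415,140,445,188),mount=(395,248,428,278),tape=(208,248,238,276),post=(218,118,255,148)).items(): print(n,(d[y0:y1,x0:x1]>40).mean())
E
```

```text
t: 21.32
tcp_pos: [0.5607, 0.0664, 0.0009]
tool_rot: [0.554, 0.833, 0.0, 0.0]
force: [-2.5, 0.9, 12.0]
finger_gap: 0.0
gripper_force: 6.4
t: 22.08
tcp_pos: [0.56, 0.0664, 0.1489]
tool_rot: [0.554, 0.833, -0.0, -0.0]
force: [-1.1, -0.5, -1.0]
finger_gap: 0.0
gripper_force: 0.0
t 22.07 tcp [560.   66.4 148.9] yaw 112.73 z [-0.001  0.    -1.   ] F [-1.1 -0.5 -1. ] gap 0.00033777376228710397
((640.712158203125, -167.26296997070312), (87.74147033691406, 38.580955505371094), 82.91925048828125) [[616.0, -208.0], [654.0, -213.0], [665.0, -126.0], [627.0, -121.0]]
gauge 0.0
mount 0.502020202020202
tape 0.0
post 0.013513513513513514
```

The mount's patch differs, which may be the arm's shadow. I'll check that and the box by shape.

```bash
python3 - <<'E'
from h import *
im=snapshot("top"); o=np.ascontiguousarray(cv2.imread("pics/top0.png")[:,:,::-1])
for i in(o,im):
    m=mask(i,(0,0,0),(180,255,48),(392,245,432,280)); c=max(cv2.findContours(m,0,1)[0],key=cv2.contourArea); print(cv2.minAreaRect(c),cv2.contourArea(c))
m=mask(im,(95,80,20),(130,255,255),(300,150,390,200)); r,b=rect("top",m,.036); print(r,np.round(b).tolist())
a=cv2.resize(o[235:285,380:440,::-1],None,fx=6,fy=6);b=cv2.resize(im[235:285,380:440,::-1],None,fx=6,fy=6)
e=cv2.resize(im[140:180,300:400,::-1],(720,288)); cv2.imwrite("pics/end.png",np.vstack([np.hstack([a,b]),e]))
E
```

```text
((416.0000305175781, 266.5000305175781), (0.9486832022666931, 6.640782833099365), 71.56504821777344) 1.5
((413.00006103515625, 267.5), (1.872658371925354, 12.991567611694336), 69.44395446777344) 12.0
((645.9222412109375, -167.6237030029297), (52.029571533203125, 84.31521606445312), 0.2174229472875595) [[620.0, -126.0], [620.0, -210.0], [672.0, -210.0], [672.0, -125.0]]
```

View pics/end.png

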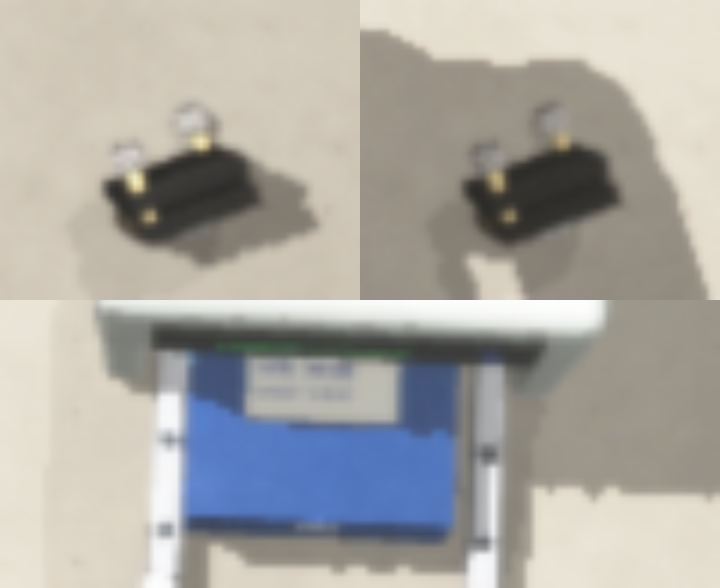

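The last picture shows the mount unmoved, with only the arm's shadow on it. The box is in the bay between the rails, so I hand in.

```bash
python3 -c "
from station import *
print(sign_off())"
```

```text
the job is handed in; nothing more can be done
None
```

I handed the job in at about 22 s, after pushing the box home against the stop, laying the timer face up on the table, then holding the green key at about 12 N for half a second; gripping the timer gave a brief 7 N upward reading over the keypad whose source I did not check, so a yellow-key touch is possible, and the bystanders looked unmoved.

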